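# Throw the bench isolator's paddle switch

## Task

The sheet trimmer's blade is about to be changed, so isolate the bench: of the three switch boxes on the plywood panel, find the one with the wide flat paddle handle and push the paddle over with a fingertip, away from the robot, until it snaps across and stays over. Leave the ball-ended switch and the slim plain lever as they are.

Things in the scene. Friction and masses are not known exactly. Their poses are not given: they have to be found in the camera images.
- paddle (a joint): Paddle hinge, rad: 0 = leaning 0.5 rad from upright towards the robot (start), 1.0 = 0.5 rad from upright away from it (isolated). An over-centre spring: it springs back if let go short of upright, snaps over just past it; about 3 N at its upper end moves it. Black blade 44 mm wide (box y), 8 thick; wide part 18 to 50 mm from the hinge line; top starts 24 mm to the robot's side of it.
- paddle_box: Grey box of the paddle switch, 100 (x) by 75 (y) mm, lid 40 mm up, fixed on a 340 x 210 mm plywood panel. Origin: centre of its underside, 25 mm above the bench. Its x points away from the robot, the way the paddle must go; z up. Hinge line: parallel to its y, 44 mm above the origin; paddle's top starts 88 mm above the origin. Three like boxes stand side by side, about 105 mm apart, in any order.
- ball_tip (a point): Upper end (48 mm from its hinge line) of the lever of the neighbouring like box that has a thin steel stem with a black ball 19 mm across. It leans away from the robot and must stay so.
- bat_tip (a point): Upper end (48 mm from its hinge line) of the lever of the neighbouring like box that has a slim plain round steel lever 8 to 11 mm thick. It leans towards the robot and must stay so.

How it is judged:
By the outcome, as a careful person would: the job done as asked, in the order asked, and still so for the second after the job is handed in, with the robot touching nothing.
It also fails if it takes over 24 s, if anything falls off the work surface, if the arm or the gripper's body presses on something with over 40 N, if the wrist force passes 120 N, or if a joint passes its speed limit or range.

## Robot

A 7-joint arm with a two-finger parallel gripper is mounted at the origin on a cart in front of the work surface, level with it; the furniture and walls round the work are solid. World frame = base frame: x ahead of the robot, y to its left, z up, the work surface at z = 0. Lengths are in m, angles in rad, forces in N, time in s.
With the tool pointing down it reaches from about 0.425 to 0.95 m from the base axis. Payload 4.7 kg.
Tool frame: the origin (TCP) lies on the mounting face of the last link; the fingertips stand 182 mm ahead of it and the grasp point (between the pads) lies manip.hold_point_z ahead of it (manip.hold_point_z is the distance from the TCP to the grasp point, in m); x points along the fingers, z is the direction in which the jaws open and shut, and the axes are right-handed (so a half turn about x gives the same grasp; the last joint's range is limited). The gripper opens to 87 mm and grips with 3 to 60 N. Pads are 19 mm wide; open, the fingers measure 117 mm over their backs; the gripper's body (75 mm by 190 mm) begins 51 mm behind the grasp point.
Start: joints at [-1.249, 0.469, -0.049, 1.532, 0.024, 1.141, -0.082], TCP at [0.232, 0.634, 0.405] pointing down, gripper open.
Joint ranges: [-2.59, 2.59], [-0.33, 1.99], [-1.39, 1.29], [0.1, 2.45], [-1.04, 4.18], [0.21, 1.99], [-2.66, 2.66]. Speed limits (rad/s): [2.57, 2.57, 3.14, 3.14, 3.14, 3.14, 3.14].

## Interface

Orientations are given as a rotation vector (axis times angle).
In Python, from rig import manip, viewer gives the robot as it stands.
- The arm moves only by the shell command python3 -m creep 'ROWS' [OPENING] [FORCE]. ROWS is JSON, a list of rows, each a list of 2 entries, a list of its own where there are three numbers: the shift along the tool's x, y, z in m, then the turn about the tool's x in rad. In form: [[[x, y, z], roll], ...]. A call has 1 to 12 rows; each row is the pose to reach, as a shift and turn from the pose measured when the call began, along the tool's axes at that moment; what a row does not reach only later rows make up. A row lasts 1/8 s, in which the tool goes at most 62.5 mm and 10.7 degrees, less where a joint would pass 70% of its speed; a pose out of reach is approached as far as the arm can. A call with a gripper value outside its range is refused whole. OPENING is the closure, from -1 (fully open) to 1 (shut), so that 0 is half open, set as the call begins (- or left out, the last holds). The fingers move at their own pace and stop on an object; FORCE is the grip in N (left out, the last holds). Time passes only in rows, so rows that repeat a pose let the fingers close. It gives the time, the measured TCP pose, the force and the opening at its end, in the units of the state.
- manip.read_state(): the state, without advancing time (a new reading comes with each control period).
- viewer.grab_frame(name): name is "side" or "top"; returns (picture, depth): 480x640x3 uint8, blue, green, red; 480x640 float32, m along the optical axis (not along the pixel's ray), 0 where there is no reading.
- viewer.camera_model(name): a dict with "camera_matrix" (3x3 intrinsics, pixels), "dist_coeffs" ([k1, k2, p1, p2, k3] as OpenCV has them; the pictures are not rectified), "world_to_cam" (4x4, takes a point from world to camera coordinates). Camera axes: x right, y up, looking along -z (the intrinsics and any distortion apply to the point x, -y, -z); pixel columns grow to the right and rows downward; lengths in m; the calibration is good to about 2 mm. A picture is of the moment at which its call begins. camera_model takes no time and is no camera call.
- manip.hand_in(): hands the job in, once; it reports no verdict.
The state is a dict: "clock": time; "joint_positions": joint angles; "qd": joint speeds; "joint_torque": joint torques, N m; "eef_pos": TCP position; "tool_rot": TCP orientation; "contact_force": force on the tool from outside, world axes, zero at the start; "torque": the same for the moment, N m; "opening": opening from 0.0 (shut) to 1.0 (fully open).
Only numpy, scipy, OpenCV 4.12 (cv2) and the standard library are available. Lean on these libraries where they do the work, as an engineer would, in place of code of your own. Each camera call takes 0.05 s, during which the arm holds its last target. There are 200 camera calls.

## Working session

There is one attempt and no reset: what is moved stays moved. The work goes in short steps, Python scripts to look and compute and a shell command to move; the robot and the scene stay as the last step left them, time stands still between calls to the robot, and variables do not carry over. Pictures are saved under pics/ and viewed, about 8 in all and at most 12, crops included, and the job is handed in when it is done.

```bash
mkdir -p pics; cat > h.py <<'E'
import numpy as np, cv2
from rig import manip, viewer
from scipy.spatial.transform import Rotation as R
def cam(n):
    c=viewer.camera_model(n); return np.array(c["camera_matrix"],float),np.array(c["dist_coeffs"],float),np.array(c["world_to_cam"],float)
def pts(n,uv,d):
    "pixels + depth along the axis -> world points"
    K,D,T=cam(n); p=cv2.undistortPoints(np.array(uv,float).reshape(-1,1,2),K,D)[:,0]
    d=np.array(d,float).reshape(-1,1); c=np.hstack([p[:,:1]*d,-p[:,1:]*d,-d])
    return (c-T[:3,3])@T[:3,:3]
def onplane(n,uv,z):
    K,D,T=cam(n); a=pts(n,uv,np.ones(len(uv))); o=-T[:3,:3].T@T[:3,3]
    return o+(a-o)*((z-o[2])/(a[:,2:]-o[2]))
def totool(dw):
    s=manip.read_state(); return R.from_rotvec(s["tool_rot"]).inv().apply(dw)
E
python3 - <<'E'
from h import *
for n in("top","side"):
    p,d=viewer.grab_frame(n); cv2.imwrite(f"pics/{n}0.png",p); np.save(f"{n}0.npy",d)
    K,D,T=cam(n); print(n,-T[:3,:3].T@T[:3,3],(d>0).mean())
s=manip.read_state(); print(s); print(R.from_rotvec(s["tool_rot"]).as_matrix().round(3), manip.hold_point_z)
E
```

```text
top [0.47910867 0.29771986 0.97279959] 0.9960904947916667
side [1.13139742 0.33430417 0.73910838] 0.9960286458333333
{'clock': 0.1, 'joint_positions': array([-1.24889746,  0.46938099, -0.04861906,  1.53358221,  0.02409518,
        1.14099109, -0.08229978]), 'qd': array([-0.00010608, -0.002866  ,  0.00019487, -0.00267415, -0.00059422,
       -0.00070475, -0.00054214]), 'joint_torque': array([ 8.50946581e-04, -5.09169888e+01, -8.11448833e-02, -2.36829060e+01,
       -6.14296412e-02,  3.45759303e-02,  7.14828184e-05]), 'eef_pos': array([0.23185168, 0.6336986 , 0.40378725]), 'tool_rot': array([-0.94812746,  1.35642907,  0.94638256]), 'contact_force': array([0.14691661, 0.54118751, 0.65765501]), 'torque': array([ 0.03485547, -0.00370087, -0.03332503]), 'opening': 0.9973743285662544}
[[-0.001 -0.939  0.344]
 [-0.002  0.344  0.939]
 [-1.    -0.    -0.002]] 0.1635
```

View pics/top0.png

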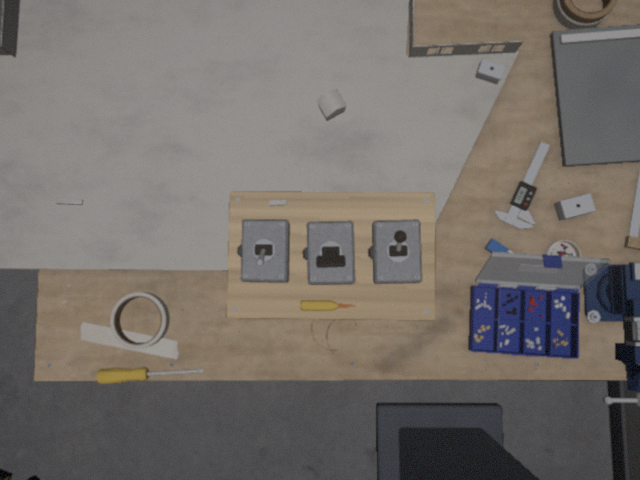

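View pics/side0.png

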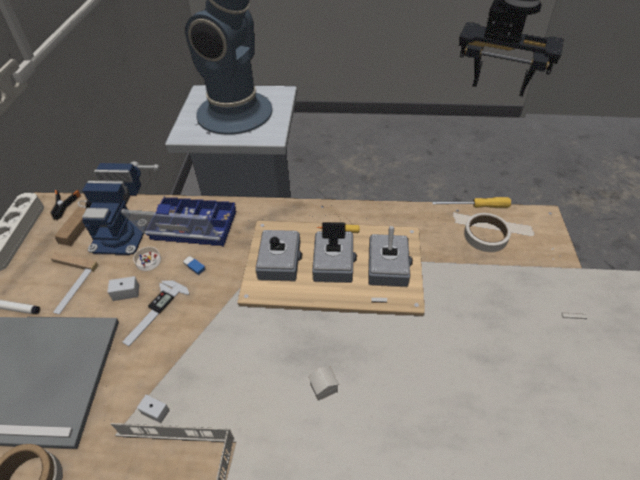

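The top view shows three boxes. The bat lever is at about (262,252), the paddle in the middle at (330,255), and the ball at (400,238). The robot is at the bottom of the picture. The side view confirms this order, with the black paddle at (333,235). Next I'll measure the lids from depth.

```bash
python3 - <<'E'
from h import *
d=np.load("top0.npy"); v,u=np.mgrid[0:480,0:640]
P=pts("top",np.c_[u.ravel(),v.ravel()],d.ravel()).reshape(480,640,3)
roi=np.zeros((480,640),bool); roi[195:315,232:432]=1
print("panel z",np.median(P[roi][:,2][P[roi][:,2]<.05]))
m=(roi&(P[...,2]>.05)).astype(np.uint8)
n,L,st,_=cv2.connectedComponentsWithStats(m)
for i in range(1,n):
    if st[i,4]<500: continue
    q=P[L==i]; lid=q[abs(q[:,2]-np.median(q[:,2]))<.006]
    r=cv2.minAreaRect((lid[:,:2]*1000).astype(np.float32)); print("box",st[i],np.median(q[:,2]),r)
    hi=q[q[:,2]>.085]; print(" hi",len(hi),hi.mean(0),hi.min(0),hi.max(0))
img=cv2.imread("pics/top0.png")
# paddle top by colour, ray at z~.113
k=(img.max(2)<50)&roi
n,L,st,c=cv2.connectedComponentsWithStats(k.astype(np.uint8))
for i in range(1,n):
    if st[i,4]>30: print(st[i],c[i],onplane("top",[c[i]],.1))
d=np.load("side0.npy"); P=pts("side",np.c_[u.ravel(),v.ravel()],d.ravel()).reshape(480,640,3)
for (a,b,name) in((322,346,"paddle"),(383,400,"bat"),(266,286,"ball")):
    q=P[215:262,a:b].reshape(-1,3); q=q[(q[:,2]>.078)&(q[:,2]<.14)]; print(name,len(q),q.mean(0),q.min(0),q.max(0))
E
python3 - <<'E'
import cv2,numpy as np
a=cv2.imread("pics/top0.png")[190:325,220:445];b=cv2.imread("pics/side0.png")[210:320,235:435]
f=lambda x:cv2.resize(x,(800,300))
cv2.imwrite("pics/c1.png",np.vstack([f(a),f(b)]))
E
```

```text
panel z 0.024593939942381876
box [ 238  218   51   64 2991] 0.06446852195984608 ((552.9471435546875, 408.9277648925781), (73.34771728515625, 98.4438705444336), 88.8937759399414)
 hi 92 [0.52811841 0.39227131 0.23596702] [0.47910867 0.29771986 0.08557996] [0.5491431  0.41458294 0.97279959]
box [ 303  221   52   64 2985] 0.06465520997641255 ((548.7802734375, 305.04638671875), (97.87307739257812, 73.23194885253906), 0.6041131019592285)
 hi 378 [0.53027984 0.30405702 0.14316047] [0.47910867 0.28254917 0.08541006] [0.54510664 0.32651469 0.97279959]
box [ 371  220   51   64 3026] 0.06429565344302413 ((549.3041381835938, 200.25198364257812), (97.71074676513672, 73.4029541015625), 0.5581090450286865)
 hi 159 [0.5582069  0.20965678 0.18781688] [0.47910867 0.19117101 0.08504003] [0.57736517 0.29771986 0.97279959]
[317 248  28  18 242] [329.88429752 257.60743802] [[0.53709654 0.30535653 0.1       ]]
paddle 446 [0.53686265 0.30440095 0.09977129] [0.52426048 0.28342815 0.07815044] [0.55131557 0.32605791 0.11556495]
bat 110 [0.54172541 0.40903449 0.0975012 ] [0.52856611 0.4045372  0.0787056 ] [0.55546856 0.41415612 0.11322504]
ball 90 [0.57265206 0.2004178  0.10677849] [0.55861319 0.19038285 0.08019543] [0.57931852 0.20841264 0.11429634]
```

View pics/c1.png

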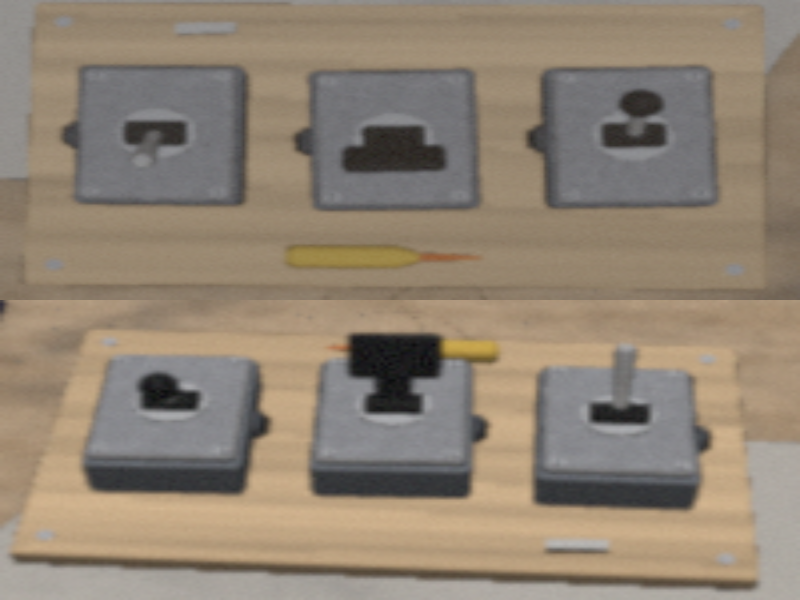

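The lid centre of the paddle box is at (0.549, 0.305) with yaw near 0, and the paddle leans towards the robot. I'll close the fingers, turn the jaws to lie along y, and move to a point above and behind the paddle.

```bash
python3 -m creep '[[[0,-0.02,-0.012],-0.03],[[0,-0.06,-0.037],-0.08],[[0,-0.1,-0.062],-0.13],[[0.01,-0.14,-0.087],-0.18],[[0.02,-0.18,-0.111],-0.23],[[0.03,-0.22,-0.136],-0.28],[[0.04,-0.26,-0.161],-0.33],[[0.05,-0.3,-0.186],-0.351],[[0.06,-0.335,-0.207],-0.351],[[0.063,-0.355,-0.22],-0.351],[[0.063,-0.355,-0.22],-0.351],[[0.063,-0.355,-0.22],-0.351]]' 1 20
python3 - <<'E'
from h import *
s=manip.read_state(); print(s["clock"],s["eef_pos"],s["contact_force"],s["opening"]); print(R.from_rotvec(s["tool_rot"]).as_matrix().round(3))
d=np.array([.49,.305,.278])-s["eef_pos"]; print("tool shift to pre-push",totool(d).round(4))
p,_=viewer.grab_frame("side"); cv2.imwrite("pics/s1.png",cv2.resize(p[130:330,220:460],(720,600)))
E
```

```text
clock: 1.6
eef_pos: [0.4888, 0.3062, 0.3412]
tool_rot: [-1.211, 1.21, 1.211]
contact_force: [0.1, 0.0, 0.0]
opening: 0.004
1.6 [0.48879302 0.30622468 0.34121484] [0.11217872 0.04228451 0.02846889] 0.0044293671540877625
[[-0.001 -1.    -0.002]
 [-0.001 -0.002  1.   ]
 [-1.     0.001 -0.001]]
tool shift to pre-push [ 0.0632 -0.0013 -0.0012]
```

View pics/s1.png

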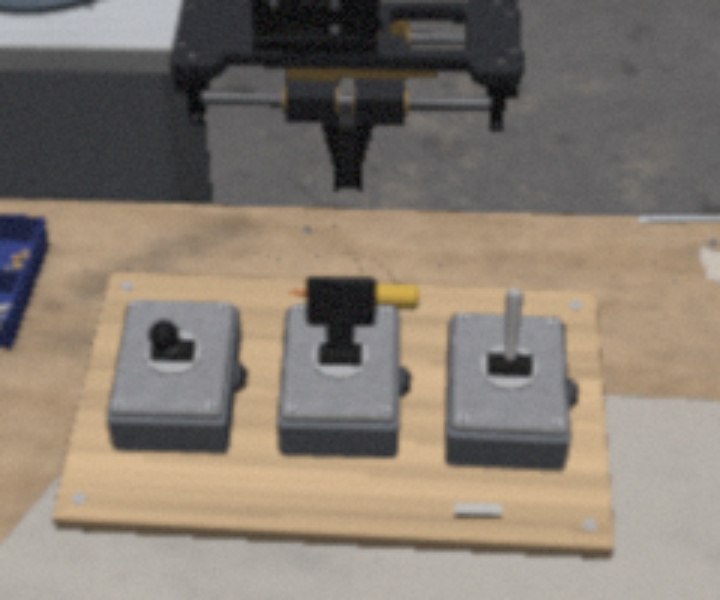

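The side crop shows the shut fingers at (348,185), behind and centred on the paddle at (340,300). The gripper's body stays well above the other levers. Now I'll descend.

```bash
python3 -m creep '[[[0.02,-0.001,-0.001],0],[[0.045,-0.001,-0.001],0],[[0.063,-0.001,-0.001],0],[[0.063,-0.001,-0.001],0],[[0.063,-0.001,-0.001],0]]'
```

```text
clock: 2.28
eef_pos: [0.4897, 0.3061, 0.279]
tool_rot: [-1.212, 1.207, 1.212]
contact_force: [-0.5, 0.1, 0.5]
opening: 0.003
```

Free of contact, so I'll push gently from x = 0.490 to 0.545.

```bash
python3 -m creep '[[[0,-0.008,0],0],[[0,-0.016,0],0],[[0,-0.024,0],0],[[0,-0.03,0],0],[[0,-0.036,0],0],[[0,-0.042,0],0],[[0,-0.047,0],0],[[0,-0.051,0],0],[[0,-0.055,0],0],[[0,-0.055,0],0],[[0,-0.055,0],0]]'
python3 - <<'E'
from h import *
p,_=viewer.grab_frame("side"); cv2.imwrite("pics/s2.png",cv2.resize(p[130:330,220:460],(720,600)))
E
```

```text
clock: 3.65
eef_pos: [0.5446, 0.3063, 0.279]
tool_rot: [-1.212, 1.208, 1.212]
contact_force: [-0.5, -0.1, -0.5]
opening: 0.008
```

View pics/s2.png

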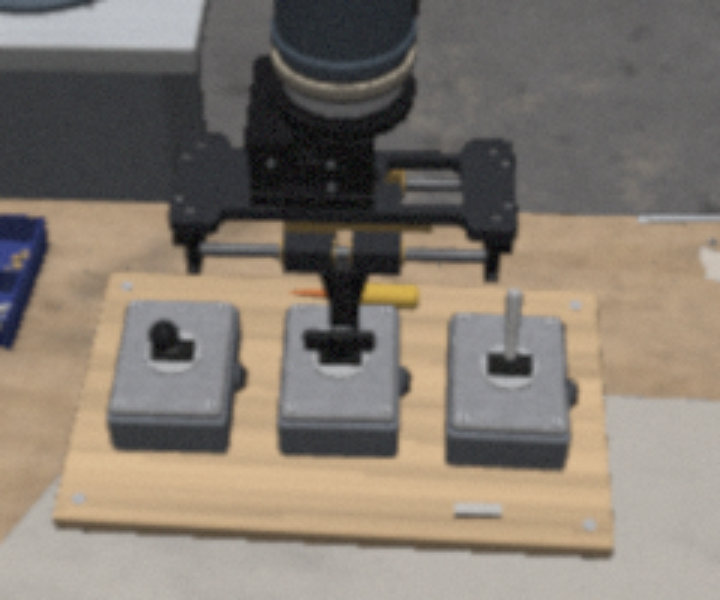

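The paddle's top edge is now seen near (340,340), leaning away, with almost no force on the finger, so it has snapped over. The other levers are unchanged. I'll back off, rise, and check.

```bash
python3 -m creep '[[[0,0.02,0],0],[[0,0.045,0],0],[[-0.02,0.055,0],0],[[-0.06,0.06,0],0],[[-0.1,0.08,0],0],[[-0.12,0.1,0.03],0],[[-0.12,0.1,0.08],0],[[-0.12,0.1,0.13],0],[[-0.12,0.1,0.18],0],[[-0.12,0.1,0.2],0],[[-0.12,0.1,0.2],0],[[-0.12,0.1,0.2],0]]'
python3 - <<'E'
from h import *
v,u=np.mgrid[0:480,0:640]
ims=[]
for n,r in(("top",(190,325,220,445)),("side",(210,320,235,435))):
    p,d=viewer.grab_frame(n); ims.append(cv2.resize(p[r[0]:r[1],r[2]:r[3]],(800,300)))
    P=pts(n,np.c_[u.ravel(),v.ravel()],d.ravel()).reshape(480,640,3)[r[0]:r[1],r[2]:r[3]].reshape(-1,3)
    P=P[(P[:,2]>.082)&(P[:,2]<.14)]
    for y,nm in((.305,"paddle"),(.409,"bat"),(.2,"ball")):
        q=P[abs(P[:,1]-y)<.03]; print(n,nm,len(q),q.mean(0).round(4),q[q[:,2]>.1].mean(0).round(4))
cv2.imwrite("pics/f.png",np.vstack(ims)); print(manip.read_state()["clock"])
E
```

```text
clock: 5.2
eef_pos: [0.4443, 0.5047, 0.3989]
tool_rot: [-1.212, 1.209, 1.21]
contact_force: [0.5, -0.7, 0.9]
opening: 0.003
top paddle 450 [0.564  0.3048 0.1025] [0.5681 0.3048 0.109 ]
top bat 81 [0.5374 0.4093 0.103 ] [0.5338 0.4095 0.109 ]
top ball 146 [0.566  0.2004 0.1055] [0.5676 0.2004 0.1085]
side paddle 181 [0.5714 0.3054 0.1054] [0.5733 0.3056 0.1103]
side bat 100 [0.5411 0.4091 0.0995] [0.5372 0.4091 0.1072]
side ball 87 [0.573  0.2004 0.1074] [0.5729 0.2004 0.1077]
5.3
```

View pics/f.png

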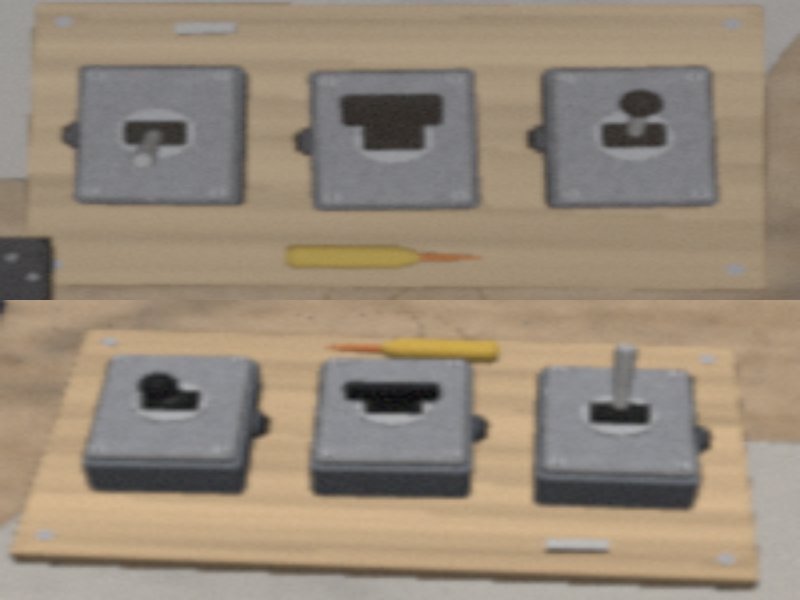

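The paddle now leans away from the robot: its top is at about (392,108) in the upper crop, x ≈ 0.573. The bat (145,158) and ball (640,102) have not moved, and the robot is clear.

```bash
python3 -c "
from rig import manip
print(manip.hand_in())"
```

```text
the job is handed in; nothing more can be done
None
```

The bench is isolated: the wide-paddle switch (the middle box) has snapped over away from the robot and stayed there once the fingers left it. I pushed it with the shut fingertips, backed off, moved clear and handed the job in at about 5.3 s.

- **Paddle:** the last pictures put its upper end at x ≈ 0.57, about 24 mm beyond the hinge line, which is where it should be when isolated.
- **Other switches:** the ball-ended switch still leans away from the robot and the slim lever still leans towards it, both as at the start.
- **Robot:** it was touching nothing, and the largest contact force I read was about 1 N, in readings taken at the end of each move. No check failed or disagreed beyond the few millimetres expected between the two cameras.

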